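# Lock the measuring-station stage with its bayonet transport pin

### The job

Take the red-handled lock pin out of its grey parking block and put it through the round hole in the steel corner flange of the orange measuring station. Feel for the hidden key slot at the bottom of the hole (lean on the pin lightly and turn it until it drops in), push it down against the spring as far as it goes, give it a quarter turn and let go, so that it springs up into its notch and stays locked. Leave the loose things on the bench where they are.

Things in the scene. Friction and masses are not known exactly. Their poses are not given: they have to be found in the camera images.
- pin: Lock pin, upright, about 0.12 kg, origin at the centre of its lower tip, z up along it. Round steel body 18 mm across with a chamfered lower end, 17.5 to 46 mm above the tip; dark collar 32 mm across, 46 to 52 mm. The same after a half turn. At the start it hangs by its collar in the parking block, its x at any yaw within 30 degrees of the block's x.
- pin_tip (a point): centre of the pin's lower end. Stem 10 mm across, 0 to 17.5 mm above it; the two bayonet lugs at the very tip form one bar 16 mm long along the pin's x, 5 mm wide, 5 mm high, in line with the wing handle
- pin_collar (a point): on the pin's axis at the underside of its collar, 46 mm above the tip; axes as the pin's. 'Gap' below means its height above the flange's top face
- pin_grip (a point): on the pin's axis in the red wing handle, 74 mm above the tip, the height to grip. The wing is 44 mm long along the pin's x, 12 mm thick along its y, 51 to 89 mm above the tip: pinch it across its 12 mm
- holder: grey parking block, fixed, 76 x 76 x 54 mm, with a 22 mm through hole in the middle; origin under its centre
- station: corner of the measuring station, fixed: orange base 180 x 180 mm, aluminium stage plate on top 66 mm high; origin under its centre. The steel lock flange, 70 x 70 mm, top 70 mm high, is its -x, -y corner. A black box 116 mm high with two knobs up to 130 mm stands along its +y edge (its x -20 to 80, y 41 to 83 mm). Short black handwheel on its -x face.
- lock_mouth (a point): centre of the lock hole at the flange's top face, (-55, -55, 70) mm in the station; axes as the station's, z up. Bore 19.5 mm across, straight, sharp-edged, 30 mm deep. Two black marks beside the hole lie along the station's x.
- key_seat (a point): bottom of the bore, 30 mm below the mouth: top of a fixed keyed insert. Its 8 mm wide slot for the lugs runs along an unseen line anywhere within 43 degrees either way of the black marks; the lugs have about 10 degrees of play each way. Tip resting on the insert: gap 16 mm. When lugs and slot line up the pin drops freely to gap 13 mm, where a spring plunger meets it.
- plunger (a joint): travel of the spring plunger below the insert, m: 0 free, 0.007 pin locked, 0.013 pin fully down (collar on the flange, gap 0). 3 N at first, 8 N at the bottom. From fully down turn 90 degrees, either way, within 13; released, it lifts the lugs into a notch: gap 6 mm, locked. Turned too little or too far it stops at gap 3 mm, not locked; unturned it goes back to gap 13 mm.
- objective0: microscope objective, aluminium with a yellow band, 32 mm across, 50 mm tall, standing in the black tray; origin under its centre; leave alone
- objective1: the same with a blue band, also in the tray; leave alone
- cleaner: closed bottle, 44 mm across, 120 mm tall; origin under its centre; leave alone
- driver: black screwdriver lying flat, 160 mm long along its x; leave alone
- spacer: brass ring lying flat, 56 mm across, 12 mm thick; leave alone
- dustcap: black disc, 44 mm across, 20 mm high; leave alone
- mug: white mug, 80 mm across, 90 mm tall; origin under its centre; leave alone
Mind the look-alikes: they are no part of the job. There is more than one size of the pin; the one meant has the size given above.

How it is judged:
On the way, in this order (a step that is already met when the one before it is completed fails the run):
1. the pin is in the bore of the lock, its collar less than 20 mm above the flange (horizontal distance between pin_collar and lock_mouth below 0.004 m and z of pin_collar in the frame of lock_mouth between -0.002 and 0.02 m), for 0.1 s.
2. the lugs have gone through the key slot and the pin is pushed down against the spring: collar less than 3.5 mm above the flange (horizontal distance between pin_collar and lock_mouth below 0.004 m and z of pin_collar in the frame of lock_mouth between -0.002 and 0.0035 m), for 0.02 s.
At the end, for the whole second after the job is handed in: The pin stands released and at rest in the lock hole (axis within 4 mm, upright within 7 degrees), locked in its notch: collar 4.5 to 8.5 mm above the flange, with the spring plunger held down by more than 4 mm (horizontal distance between pin_collar and lock_mouth below 0.004 m and z of pin_collar in the frame of lock_mouth between 0.0045 and 0.0085 m and angle between pin's own z axis and vertical below 0.12 rad and value of joint plunger above 0.004 m and linear speed of pin below 0.01 m/s and contact force between the fingers and pin below 0.05 N); the robot touches nothing.
It fails at once if a loose bystander is moved by more than 40 mm (distance of any of objective0, objective1, cleaner, driver, spacer, dustcap, mug from where it was at the start of the episode above 0.04 m).
It also fails if it takes over 72 s, if anything falls off the work surface, if the arm or the gripper's body presses on something with over 40 N, if the wrist force passes 120 N, or if a joint passes its speed limit or range.

### The arm

A 6-joint arm with a two-finger parallel gripper is mounted at the origin on the work surface. World frame = base frame: x ahead of the robot, y to its left, z up, the work surface at z = 0. Lengths are in m, angles in rad, forces in N, time in s.
With the tool pointing down it reaches from about 0.35 to 0.85 m from the base axis. Payload 8.1 kg.
Tool frame: the origin (TCP) lies at the very end of the fingers, on their centre line; the grasp point (between the pads) lies 19 mm behind it (robot.pinch_z is the distance from the TCP to the grasp point, in m); x points along the fingers, z is the direction in which the jaws open and shut, and the axes are right-handed (so a half turn about x gives the same grasp; the last joint's range is limited). The gripper opens to 93 mm and grips with 3 to 60 N. Pads are 15 mm wide; open, the fingers measure 128 mm over their backs; the gripper's body (75 mm by 188 mm) begins 65 mm behind the grasp point.
Start: joints at [-1.423, 0.13, 1.488, -0, 1.523, -0.085], TCP at [0.138, -0.584, 0.219] pointing down, gripper open.
Joint ranges: [-2.96, 2.96], [-0.89, 2.26], [0.02, 2.5], [-1.34, 4.48], [0, 2.73], [-2.66, 2.66]. Speed limits (rad/s): [2.39, 2.39, 2.79, 3.14, 3.14, 3.14].

### API

Orientations are given as a rotation vector (axis times angle).
In Python, from plant import robot, optics, ticket gives the robot as it stands.
- The arm moves only by the tool jog_arm, never from a script. Its argument "targets" is a list of rows, each a list of 7 numbers: the shift along the tool's x, y, z in cm, then the turn, a rotation vector about the tool's x, y, z in degrees, then the closure, from 0 (fully open) to 1 (shut). In form: [[dx, dy, dz, ax, ay, az, grip], ...]. A call has 1 to 5 rows; each row is the pose to reach, as a shift and turn from the pose measured when the call began, along the tool's axes at that moment; what a row does not reach only later rows make up. A row lasts 1/8 s, in which the tool goes at most 62.5 mm and 10.7 degrees, less where a joint would pass 70% of its speed; a pose out of reach is approached as far as the arm can. A call with a gripper value outside its range is refused whole. The fingers move at their own pace and stop on an object; "squeeze" is the grip in N (left out, the last holds). Time passes only in rows, so rows that repeat a pose let the fingers close. It gives the time, the measured TCP pose, the force and the opening at its end, in the units of the state.
- robot.read_state(): the state, without advancing time (a new reading comes with each control period).
- optics.read_camera(name): name is "scene" or "top" or "wrist"; returns a dict with "frame" (480x640x3 uint8, red, green, blue), "vertical_fov" (degrees; the focal length in pixels is half the picture's height over the tangent of half this angle, whatever the lens; pixels are square), "cx", "cy" (the principal point, pixels), "R" (3x3) and "t" (3): a world point X has camera coordinates R X + t. Camera axes: x right, y down, z forward; pixel columns grow to the right and rows downward; lengths in m; the calibration is good to about 2 mm. The wrist camera is an equidistant fisheye: a pixel r from the principal point sees the ray r / f radians off the axis. A picture is of the moment at which its call begins. There is no depth.
- ticket.close_job(): hands the job in, once; it reports no verdict.
The state is a dict: "t": time; "q": joint angles; "dq": joint speeds; "joint_torque": joint torques, N m; "tool_pos": TCP position; "orientation": TCP orientation; "force": force on the tool from outside, world axes, zero at the start; "wrist_torque": the same for the moment, N m; "opening": finger opening in m.
Only numpy, scipy, OpenCV 4.12 (cv2) and the standard library are available. Lean on these libraries where they do the work, as an engineer would, in place of code of your own. Each camera call takes 0.05 s, during which the arm holds its last target.

## Working session

There is one attempt and no reset: what is moved stays moved. The work goes in short steps, Python scripts to look and compute and a tool call to move; the robot and the scene stay as the last step left them, time stands still between calls to the robot, and variables do not carry over. Pictures are saved under pics/ and viewed, and the job is handed in when it is done.

Besides the shell and the picture viewer there is one more tool, called as name(argument=value, ...) on one line, values as JSON. jog_arm: Moves the arm, as the interface text tells. Its arguments: {"type":"object","properties":{"targets":{"type":"array"},"squeeze":{"type":"number"}},"required":["targets"]}

```bash
ls; mkdir -p pics
cat > h.py <<'E'
import numpy as np, cv2
from plant import robot, optics, ticket
def snap(n,fn):
    c=optics.read_camera(n); cv2.imwrite('pics/'+fn+'.png',c['frame'][:,:,::-1])
    np.savez('pics/'+fn+'.npz',**{k:np.array(v) for k,v in c.items()}); return c
E
python3 - <<'E'
from h import *
print(robot.read_state())
for n in['scene','top','wrist']:
    c=snap(n,n+'0'); print(n,c['vertical_fov'],c['cx'],c['cy'],c['R'],c['t'])
E
```

```text
pics
{'t': 0.0, 'q': array([-1.42338187e+00,  1.31165620e-01,  1.48926596e+00, -3.27313529e-05,
        1.52300561e+00, -8.54078191e-02]), 'dq': array([-7.19124734e-04, -3.98962227e-05, -5.77106232e-04,  1.10815987e-04,
       -1.47794720e-03, -7.61044232e-04]), 'joint_torque': array([-8.58559433e-04, -5.59861851e+01, -4.91752017e+01,  7.67163816e-02,
        3.58565210e-02, -1.60445466e-04]), 'tool_pos': array([ 0.13835584, -0.58324439,  0.21759211]), 'orientation': array([ 1.03723497,  1.31178216, -1.0351642 ]), 'force': array([-0.54092055,  0.78473456, -0.05028477]), 'wrist_torque': array([ 0.0348587 , -0.01481616, -0.06653505]), 'opening': 0.09316086462917783}
scene 55.302990416106596 334.8649156705877 234.759222466665 [[ 0.79783865  0.6027746  -0.01078255]
 [ 0.41328933 -0.55988024 -0.71814069]
 [-0.43891391  0.56850409 -0.6958144 ]] [-0.4976919  -0.14402575  1.22651518]
top 51.2766607140549 324.7562645756301 238.62141909341537 [[ 0.01792215 -0.9998344  -0.00315896]
 [-0.99655791 -0.01760747 -0.08100803]
 [ 0.080939    0.00459993 -0.99670844]] [0.0533927  0.56611534 1.36104219]
wrist 65.70646984690485 324.0283541103847 242.2487868338248 [[ 0.23059722 -0.97304804 -0.00156185]
 [-0.93522875 -0.22207722  0.27573336]
 [-0.26864866 -0.06212266 -0.96123289]] [-0.59806933 -0.03234239  0.39114015]
```

View pics/scene0.png

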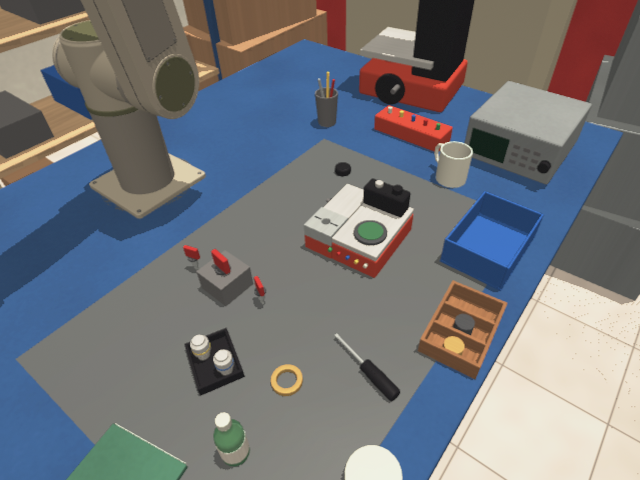

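View pics/top0.png

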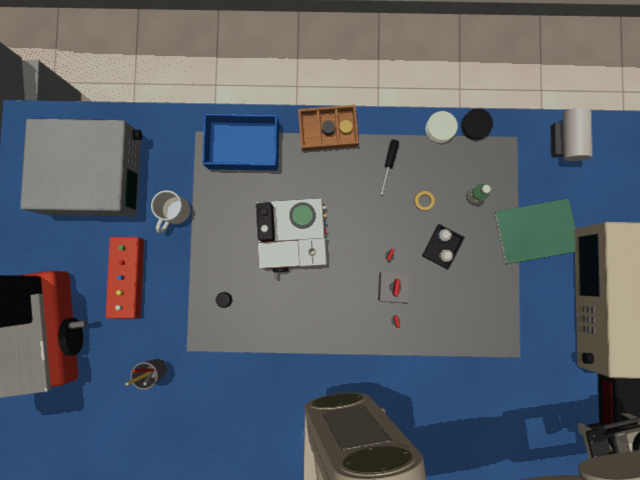

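View pics/wrist0.png

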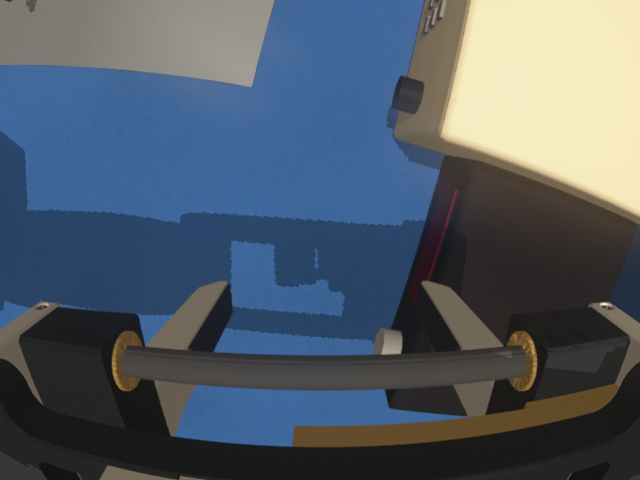

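The scene view shows the grey block with the big red wing at about (221,262), and smaller look-alikes at (192,252) and (259,287). The station flange with its hole is at about (326,221). In the top view the pin is at (397,287) and the flange at (313,252). Next I zoom in.

Run:
```python
import cv2,numpy as np
s=cv2.imread('pics/scene0.png');t=cv2.imread('pics/top0.png')
a=cv2.resize(s[225:315,170:290],(800,600),interpolation=cv2.INTER_CUBIC)
b=cv2.resize(s[170:275,295:425],None,fx=6,fy=5.7,interpolation=cv2.INTER_CUBIC)
c=cv2.resize(t[190:340,245:425],None,fx=4,fy=4,interpolation=cv2.INTER_CUBIC)
for n,i in zip('abc',(a,b,c)): cv2.imwrite(f'pics/z{n}.png',i)
```

```text
(no output)
```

View pics/za.png

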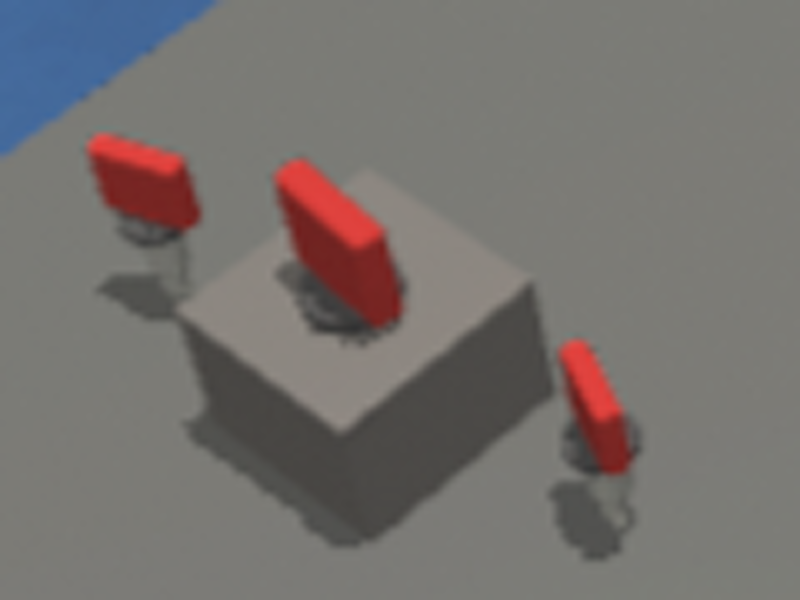

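View pics/zb.png

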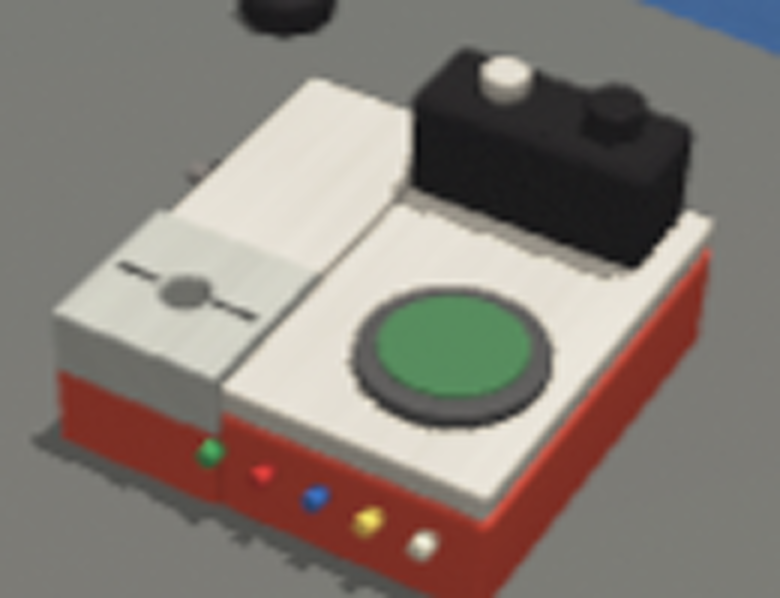

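View pics/zc.png

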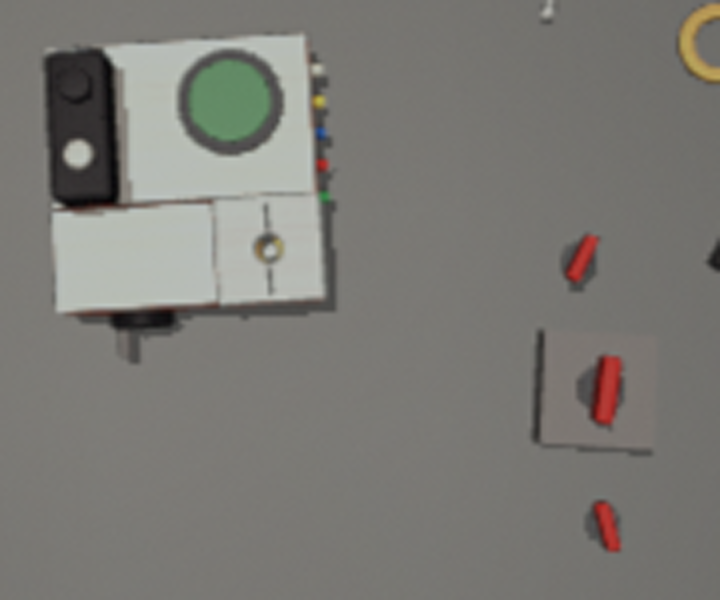

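Zoomed in, the hole is at scene (326,221.2) and top (312,252). The centre of the wing's top face is at scene (219.6,255.5) and top (396.8,287.5). I triangulate both, coarsely for now.

```bash
cat >> h.py <<'E'
def ray(c,p,fish=False):
    f=240/np.tan(np.radians(float(c['vertical_fov']))/2)
    d=np.array([p[0]-float(c['cx']),p[1]-float(c['cy'])])
    if fish:
        r=np.hypot(*d);th=r/f; v=np.array([*(d/r*np.sin(th)),np.cos(th)])
    else: v=np.array([*(d/f),1.]); v/=np.linalg.norm(v)
    R=c['R'];return -R.T@c['t'],R.T@v
def proj(c,X,fish=False):
    f=240/np.tan(np.radians(float(c['vertical_fov']))/2)
    v=c['R']@np.array(X)+c['t']
    if fish:
        rr=np.hypot(v[0],v[1]);k=f*np.arctan2(rr,v[2])/rr
    else:k=f/v[2]
    return np.array([c['cx']+k*v[0],c['cy']+k*v[1]])
def tri(*rs):
    A=np.zeros((3,3));b=np.zeros(3)
    for o,d in rs:
        P=np.eye(3)-np.outer(d,d);A+=P;b+=P@o
    X=np.linalg.solve(A,b)
    return X,[round(1000*float(np.linalg.norm((np.eye(3)-np.outer(d,d))@(X-o))),1) for o,d in rs]
def onz(r,z): o,d=r; return o+d*(z-o[2])/d[2]
def load(n): return dict(np.load('pics/'+n+'.npz'))
E
python3 - <<'E'
from h import *
from scipy.spatial.transform import Rotation as Ro
s=load('scene0');t=load('top0')
for n,ps,pt in[('hole',(326,221.2),(312,252)),('wing',(219.6,255.5),(396.75,287.5)),('markA',(295+120/6,170+264/5.7),(245+267/4,190+204/4)),('markB',(295+257/6,170+317/5.7),(245+271/4,190+292/4))]:
    print(n,tri(ray(s,ps),ray(t,pt)), onz(ray(s,ps),.07),onz(ray(t,pt),.07))
# wing ends/top holder corners top view
for z,pp in((.0975,[(609,357),(604,424)]),(.054,[(545,331),(658,336),(653,452),(540,442)])):
    for p in pp: print(onz(ray(t,(245+p[0]/4,190+p[1]/4)),z))
# camera in tool frame
st=robot.read_state();w=load('wrist0');R=Ro.from_rotvec(st['orientation']).as_matrix();print(R)
print('cam in tool',R.T@(-w['R'].T@w['t']-st['tool_pos']),(w['R']@R))
E
```

```text
hole (array([0.52567846, 0.09732496, 0.06734623]), [0.9, 0.9]) [0.52815434 0.0957308  0.07      ] [0.5248549 0.0966288 0.07     ]
wing (array([ 0.4354745 , -0.12622548,  0.09161044]), [0.9, 0.9]) [ 0.41760978 -0.11395029  0.07      ] [ 0.43463263 -0.12994386  0.07      ]
markA (array([0.53676452, 0.08204999, 0.10303466]), [21.0, 21.0]) [0.49875424 0.09393513 0.07      ] [0.55427152 0.09788531 0.07      ]
markB (array([0.51650805, 0.11129581, 0.03640252]), [25.7, 25.7]) [0.55742782 0.09974484 0.07      ] [0.49556687 0.09404521 0.07      ]
[ 0.4563892  -0.12724958  0.0975    ]
[ 0.41303663 -0.12427793  0.0975    ]
[ 0.47315723 -0.09027427  0.054     ]
[ 0.47116146 -0.16622518  0.054     ]
[ 0.39367036 -0.1632075   0.054     ]
[ 0.39895183 -0.08757925  0.054     ]
[[-1.82164915e-04  9.73034050e-01  2.30661450e-01]
 [ 1.38464699e-03  2.30661478e-01 -9.73033075e-01]
 [-9.99999025e-01  1.42132193e-04 -1.38932709e-03]]
cam in tool [-0.16611204  0.07666315 -0.00112261] [[ 1.72513926e-04 -6.59733416e-05  9.99999983e-01]
 [-2.75870226e-01 -9.61194891e-01 -1.58217835e-05]
 [ 9.61194876e-01 -2.75870218e-01 -1.84019585e-04]]
```

```bash
cat >> h.py <<'E'
from scipy.spatial.transform import Rotation as Ro
def pose(): 
    s=robot.read_state(); return s,Ro.from_rotvec(s['orientation']).as_matrix(),s['tool_pos']
def Rt(yaw):  # tool down, tool y at world yaw (deg)
    a=np.radians(yaw);y=np.array([np.cos(a),np.sin(a),0]);x=np.array([0,0,-1.]);return np.stack([x,y,np.cross(x,y)],1)
def jog(pos,yaw):
    s,R,p=pose(); d=R.T@(np.array(pos)-p)*100; rv=np.degrees(Ro.from_matrix(R.T@Rt(yaw)).as_rotvec())
    yw=np.degrees(np.arctan2(R[1,1],R[0,1]))
    print('t',round(s['t'],2),'p',p.round(4),'yaw',yw.round(2),'F',s['force'].round(2),'T',s['wrist_torque'].round(3),'op',round(s['opening'],4),'q6',np.degrees(s['q'][5]).round(1))
    print('  jog',d.round(2),rv.round(2))
E
python3 -c "
from h import *
jog((.2,-.4,.25),-4);jog((.435,-.126,.2),-4)
t=load('top0');print([onz(ray(t,p),.2) for p in((578,225),(578,378))])"
```

```text
t 0.15 p [ 0.1384 -0.5834  0.2178] yaw 13.34 F [ 0.42 -0.22  1.41] T [ 0.042 -0.037 -0.049] op 0.0928 q6 -4.9
  jog [ -3.19  10.23 -16.43] [17.34 -0.08  0.  ]
t 0.15 p [ 0.1384 -0.5834  0.2178] yaw 13.34 F [ 0.42 -0.22  1.41] T [ 0.042 -0.037 -0.049] op 0.0928 q6 -4.9
  jog [  1.84  39.41 -37.66] [17.34 -0.08  0.  ]
[array([ 0.59449667, -0.54808298,  0.2       ]), array([ 0.23188253, -0.53973643,  0.2       ])]
```

jog_arm(targets=[[-1.5, 3, -5, 4, 0, 0, 0], [-3.2, 6.5, -11, 9, 0, 0, 0], [-3.2, 10.2, -16.4, 14, 0, 0, 0], [-2.5, 14, -20, 17.3, 0, 0, 0], [-2, 18, -24, 17.3, 0, 0, 0]])

```text
t: 0.78
tool_pos: [0.2586, -0.3065, 0.2379]
orientation: [1.262, 1.176, -1.26]
force: [0.4, -0.8, 0.8]
opening: 0.093
```

```bash
python3 -c "
from h import *
jog((.435,-.126,.2),-4)"
```

```text
t 0.78 p [ 0.2586 -0.3065  0.2379] yaw -4.05 F [ 0.37 -0.75  0.83] T [ 0.012 -0.057  0.028] op 0.093 q6 36.8
  jog [  3.82  16.32 -19.25] [-0.05 -0.06 -0.01]
```

jog_arm(targets=[[1, 4, -5, 0, 0, 0, 0], [2, 8, -10, 0, 0, 0, 0], [3, 12, -15, 0, 0, 0, 0], [3.8, 16.3, -19.25, 0, 0, 0, 0], [3.8, 16.3, -19.25, 0, 0, 0, 0]])

```text
t: 1.4
tool_pos: [0.4361, -0.1226, 0.199]
orientation: [1.259, 1.18, -1.257]
force: [0.5, -0.4, -0.2]
opening: 0.0929
```

```bash
python3 -c "
from h import *
jog((.435,-.126,.2),-4)
snap('wrist','w1')"
```

```text
t 1.4 p [ 0.4361 -0.1226  0.199 ] yaw -3.75 F [ 0.51 -0.4  -0.21] T [ 0.023  0.008 -0.01 ] op 0.0929 q6 71.5
  jog [-0.1  -0.09  0.34] [ 0.25 -0.14  0.08]
```

View pics/w1.png

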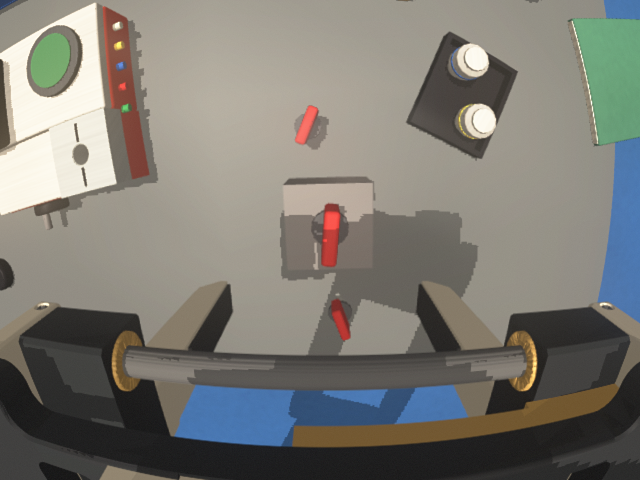

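```bash
python3 -c "
from h import *
snap('wrist','w2')
jog((.435,-.126,.2),-4)
i=cv2.imread('pics/w2.png')
cv2.imwrite('pics/w2z.png',cv2.resize(i[170:280,270:390],None,fx=5.4,fy=5.4,interpolation=cv2.INTER_CUBIC))
cv2.imwrite('pics/w2y.png',cv2.resize(i[90:220,10:150],None,fx=4.5,fy=4.5,interpolation=cv2.INTER_CUBIC))
"
```

```text
t 1.5 p [ 0.4348 -0.1251  0.1996] yaw -3.9 F [-0.41 -0.33 -0.78] T [ 0.02   0.043 -0.021] op 0.0929 q6 71.3
  jog [-0.04  0.02  0.09] [ 0.1  -0.08  0.07]
```

View pics/w2z.png

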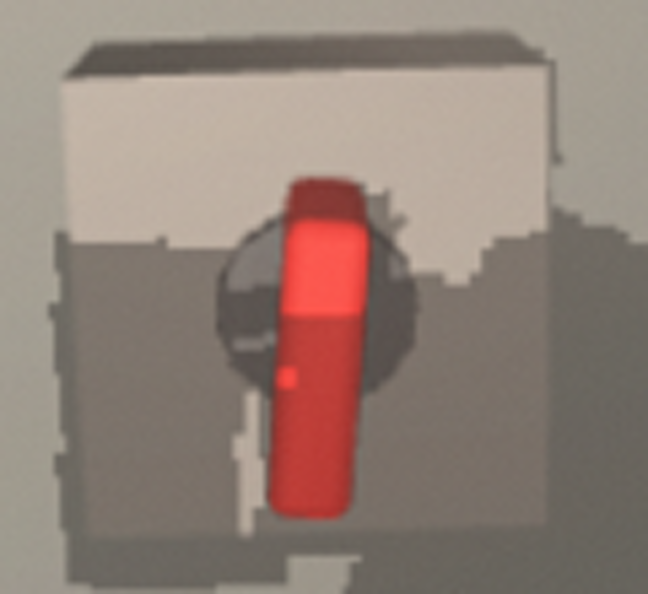

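View pics/w2y.png

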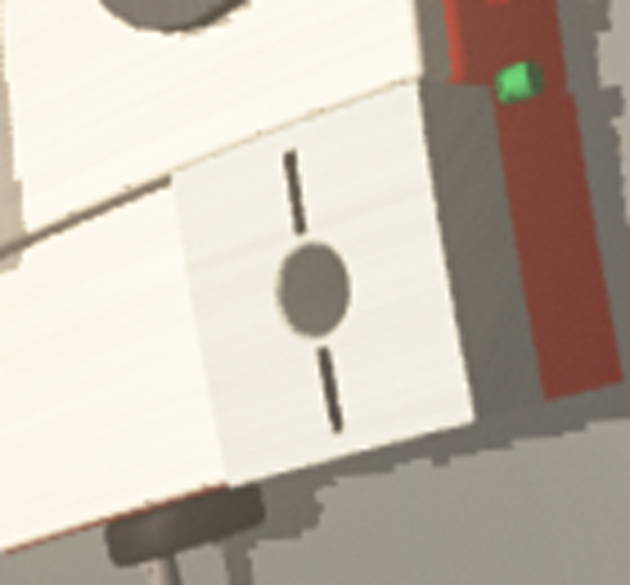

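The wing's top face in the wrist image has its edges at zoom (288–369,220) and (268–352,515). The block's top corners are (62,78),(548,66),(548,525),(85,538). The collar is round beneath the wing.

Run:
```python
from h import *
w=load('w2');t=load('top0');s=load('scene0')
g=lambda p:ray(w,(270+p[0]/5.4-.4,170+p[1]/5.4-.4),True)
q=[(288,220),(369,220),(352,517),(268,517)]
P=[onz(g(p),.097) for p in q];print(np.round(P,4));
a=(P[0]+P[1])/2;b=(P[2]+P[3])/2;print('top ctr',(a+b)/2,'yaw',np.degrees(np.arctan2(*(a-b)[1::-1])),'len',np.linalg.norm(a-b),'w',np.linalg.norm(P[0]-P[1]))
c=np.mean(q,0)
print('tri',tri(g(c),ray(t,(396.4,287.1)),ray(s,(219.2,255.1))))
print('tri wt',tri(g(c),ray(t,(396.4,287.1))),'ws',tri(g(c),ray(s,(219.2,255.1))))
B=[onz(g(p),.054) for p in[(62,78),(548,66),(548,525),(85,538)]];print(np.round(B,4),np.mean(B,0))
h=lambda p:ray(w,(10+p[0]/4.5-.4,90+p[1]/4.5-.4),True)
for p in[(290,152),(313,289),(338,432),(300,232),(323,348)]:print(onz(h(p),.07))
print('hole',tri(h((313,289)),ray(t,(311.6,251.6)),ray(s,(325.6,220.8))),tri(h((313,289)),ray(s,(325.6,220.8))))
```

```text
[[ 0.4592 -0.1233  0.097 ]
 [ 0.4585 -0.1343  0.097 ]
 [ 0.4159 -0.1295  0.097 ]
 [ 0.4167 -0.1176  0.097 ]]
top ctr [ 0.43757778 -0.12619927  0.097     ] yaw -7.069893115076619 len 0.04290996191045327 w 0.011031950173712035
tri (array([ 0.43626635, -0.12606256,  0.09295177]), [0.6, 0.4, 0.4])
tri wt (array([ 0.43594915, -0.12623244,  0.08960321]), [0.0, 0.0]) ws (array([ 0.43697453, -0.12644407,  0.09401977]), [0.3, 0.3])
[[ 0.4759 -0.0888  0.054 ]
 [ 0.4728 -0.1648  0.054 ]
 [ 0.3968 -0.1621  0.054 ]
 [ 0.3996 -0.0853  0.054 ]] [ 0.43628858 -0.12526476  0.054     ]
[0.55588309 0.09999478 0.07      ]
[0.52655194 0.09740993 0.07      ]
[0.49627438 0.09575631 0.07      ]
[0.53885142 0.09927371 0.07      ]
[0.51405578 0.09665345 0.07      ]
hole (array([0.52615349, 0.09757207, 0.06918667]), [0.6, 0.3, 0.6]) (array([0.52649616, 0.09684342, 0.0699893 ]), [0.5, 0.5])
```

Pin: axis at (0.437,-0.126), top near z 0.094–0.097, yaw -7°, wing 43 x 11 mm. That is the right size. The block centre agrees. Hole: (0.5264,0.0974), z about 0.070, marks' yaw about 4°. Going down to grip.

```bash
python3 -c "
from h import *
jog((.437,-.1260,.063),-7)"
```

```text
t 1.5 p [ 0.4348 -0.1251  0.1996] yaw -3.9 F [-0.41 -0.33 -0.78] T [ 0.02   0.043 -0.021] op 0.0929 q6 71.3
  jog [13.66  0.24  0.09] [ 3.1  -0.08  0.08]
```

jog_arm(targets=[[4, 0.2, 0.1, 3.1, 0, 0, 0], [8, 0.2, 0.1, 3.1, 0, 0, 0], [11, 0.2, 0.1, 3.1, 0, 0, 0], [13, 0.2, 0.1, 3.1, 0, 0, 0], [13.6, 0.2, 0.1, 3.1, 0, 0, 0]])

```text
t: 2.12
tool_pos: [0.4349, -0.1271, 0.0625]
orientation: [1.3, 1.152, -1.302]
force: [-0.5, -0.3, -0.1]
opening: 0.0931
```

```bash
python3 -c "
from h import *
snap('wrist','w3')
jog((.437,-.1260,.063),-7)"
```

```text
t 2.17 p [ 0.4353 -0.127   0.0627] yaw -7.12 F [-0.44  1.6  -0.88] T [ 0.022  0.077 -0.048] op 0.0931 q6 74.3
  jog [-0.03  0.16 -0.12] [-0.12 -0.08  0.17]
```

View pics/w3.png

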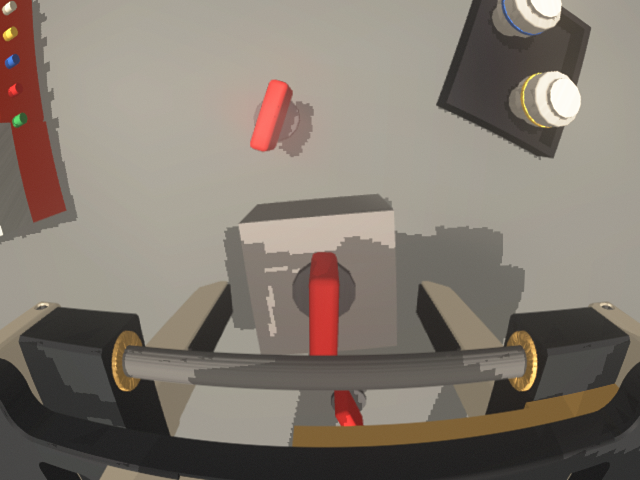

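The wing stands vertical in the picture at column about 324, midway between the fingers. I close the gripper.

jog_arm(targets=[[0, 0.15, 0, 0, 0, 0, 0.5], [0, 0.15, 0, 0, 0, 0, 0.9], [0, 0.15, 0, 0, 0, 0, 1], [0, 0.15, 0, 0, 0, 0, 1], [0, 0.15, 0, 0, 0, 0, 1]], squeeze=35)

```text
t: 2.8
tool_pos: [0.4369, -0.1271, 0.0628]
orientation: [1.3, 1.151, -1.301]
force: [0.5, -0.8, 1.0]
opening: 0.0476
```

jog_arm(targets=[[0, 0, 0, 0, 0, 0, 1], [0, 0, 0, 0, 0, 0, 1], [0, 0, 0, 0, 0, 0, 1], [0, 0, 0, 0, 0, 0, 1]])

```text
t: 3.3
tool_pos: [0.4368, -0.1271, 0.0628]
orientation: [1.3, 1.151, -1.301]
force: [0.3, -0.2, -0.7]
opening: 0.0118
```

```bash
python3 -c "
from h import *
jog((.437,-.1260,.17),-7)"
```

```text
t 3.3 p [ 0.4368 -0.1271  0.0628] yaw -7.11 F [ 0.34 -0.24 -0.65] T [-0.031 -0.003 -0.077] op 0.0118 q6 74.4
  jog [-10.72  -0.03  -0.13] [-0.11 -0.08  0.17]
```

jog_arm(targets=[[-2, 0, 0, 0, 0, 0, 1], [-5, 0, 0, 0, 0, 0, 1], [-8, 0, 0, 0, 0, 0, 1], [-10.7, 0, 0, 0, 0, 0, 1], [-10.7, 0, 0, 0, 0, 0, 1]])

```text
t: 3.92
tool_pos: [0.4385, -0.1279, 0.1718]
orientation: [1.301, 1.147, -1.299]
force: [0.1, 0.5, -1.8]
opening: 0.0115
```

```bash
python3 -c "
from h import *
snap('wrist','w4')
jog((.5264,.0974,.17),4)"
```

```text
t 3.98 p [ 0.4376 -0.1275  0.17  ] yaw -7.11 F [ 0.22 -0.37 -1.62] T [0.032 0.024 0.022] op 0.0118 q6 74.4
  jog [ 1.000e-02  6.030e+00 -2.342e+01] [-11.11  -0.06   0.08]
```

View pics/w4.png

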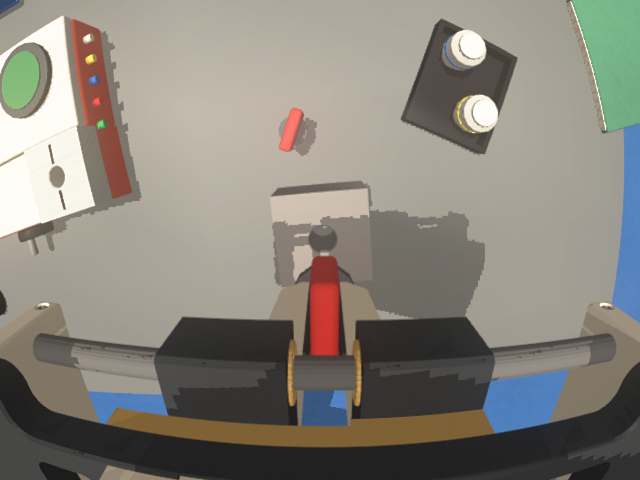

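Pin held and centred in the jaws; its lower parts show at about (322,240) below the wing. I carry it over to the hole.

jog_arm(targets=[[0, 1.5, -5, -3, 0, 0, 1], [0, 3, -11, -6, 0, 0, 1], [0, 4.5, -17, -9, 0, 0, 1], [0, 6, -22, -11, 0, 0, 1], [0.5, 6, -23.4, -11, 0, 0, 1]])

```text
t: 4.6
tool_pos: [0.5257, 0.1, 0.1629]
orientation: [1.156, 1.246, -1.158]
force: [-0.7, -0.4, -1.6]
opening: 0.0118
```

jog_arm(targets=[[0, 0, 0, 0, 0, 0, 1], [0, 0, 0, 0, 0, 0, 1]])

```text
t: 4.85
tool_pos: [0.5247, 0.0989, 0.1617]
orientation: [1.155, 1.247, -1.161]
force: [0.7, 0.4, -1.7]
opening: 0.0118
```

```bash
python3 -c "
from h import *
snap('wrist','w5')
snap('scene','s5');snap('top','t5')
jog((.5264,.0974,.15),4)
i=cv2.imread('pics/w5.png');s=cv2.imread('pics/s5.png')
cv2.imwrite('pics/w5z.png',cv2.resize(i[150:350,230:430],None,fx=3,fy=3,interpolation=cv2.INTER_CUBIC))
cv2.imwrite('pics/s5z.png',cv2.resize(s[130:270,260:420],None,fx=4.2,fy=4.2,interpolation=cv2.INTER_CUBIC))"
```

```text
t 5.0 p [0.5256 0.0987 0.163 ] yaw 3.99 F [-0.04  0.94 -1.63] T [-0.003  0.002  0.005] op 0.0118 q6 91.1
  jog [1.3  0.08 0.14] [-0.01 -0.08  0.2 ]
```

View pics/w5z.png

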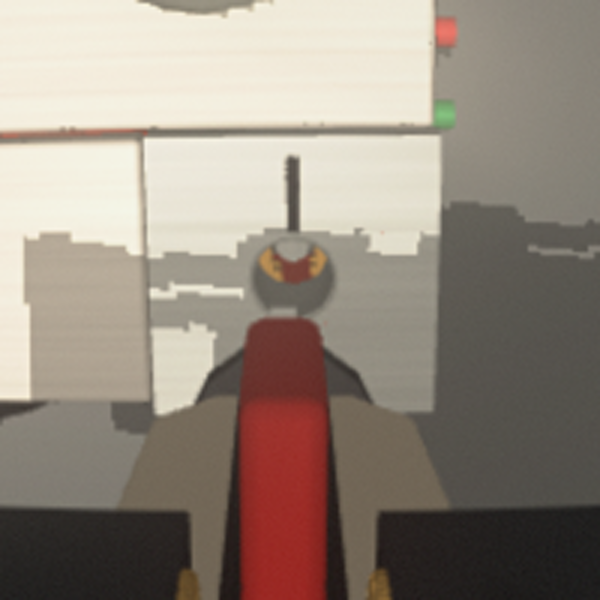

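View pics/s5z.png

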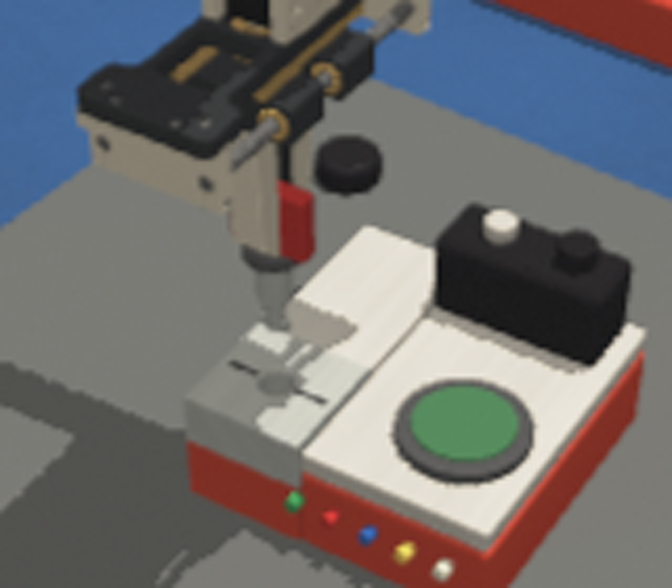

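The wrist picture shows the hole at about zoom (293,275) with the wing at column about 284, so the hole is about 2 mm to the right. That matches the calculated 1.4 mm. I refine with an ellipse and colour fit.

Run:
```python
from h import *
w=load('w5');s,R,p=pose()
def g(a,b,z): 
    X=onz(ray(w,(230+a/3-.33,150+b/3-.33),True),z);return X.round(4),(R.T@(X-p)*1000).round(2)
print('rim L/R at rows 278',g(252,278,.07),g(336,278,.07))
print('rim top',g(293,235,.07)); print('rim bottom-ish',g(293,317,.07))
print('mark',g(293,157,.07),g(294,228,.07))
# wing top: z=TCP+.034 ; edges
z=p[2]+.034
print('wing end edge',g(243,400,z),g(327,400,z),'z tcp',p[2])
print('nadir col',proj(w,[p[0],p[1],.07],True),proj(w,[p[0],p[1],p[2]-.055],True))
# fit hole in clean w2 with stem colors: contour
i=cv2.imread('pics/w2.png')[90:220,10:150]; gr=cv2.cvtColor(i,cv2.COLOR_BGR2GRAY)
w2=load('w2')
m=(gr<170).astype('uint8');cs,_=cv2.findContours(m,cv2.RETR_LIST,cv2.CHAIN_APPROX_NONE)
for c in cs:
    if 80<cv2.contourArea(c)<600:
        (x,y),(a,b),an=cv2.fitEllipse(c)
        if abs(x-69)<8 and abs(y-64)<8: print((x+10,y+90),a,b,onz(ray(w2,(x+10,y+90),True),.07))
```

```text
rim L/R at rows 278 (array([0.526 , 0.1076, 0.07  ]), array([93.01,  1.31, -8.73])) (array([0.5274, 0.0875, 0.07  ]), array([92.98,  1.33, 11.5 ]))
rim top (array([0.5373, 0.0986, 0.07  ]), array([92.96, 11.99,  1.11]))
rim bottom-ish (array([0.5168, 0.0971, 0.07  ]), array([93.03, -8.57,  1.17]))
mark (array([0.5561, 0.0999, 0.07  ]), array([92.89, 30.85,  1.05])) (array([0.539 , 0.0985, 0.07  ]), array([92.95, 13.71,  1.34]))
wing end edge (array([0.5473, 0.1066, 0.197 ]), array([-34.07,  22.05,  -6.39])) (array([0.548, 0.096, 0.197]), array([-34.08,  22.06,   4.24])) z tcp 0.16299756114786595
nadir col [325.94372486 243.6622721 ] [326.17936579 260.98192213]
(79.35348510742188, 153.91889190673828) 14.944314002990723 19.916515350341797 [0.52642304 0.09718049 0.07      ]
```

```bash
python3 -c "
from h import *
i=cv2.imread('pics/w5.png')
cv2.imwrite('pics/w5y.png',cv2.resize(i[220:265,305:350],None,fx=13,fy=13,interpolation=cv2.INTER_CUBIC))
jog((.5268,.0962,.13),4)"
```

```text
t 5.0 p [0.5256 0.0987 0.163 ] yaw 3.99 F [-0.04  0.94 -1.63] T [-0.003  0.002  0.005] op 0.0118 q6 91.1
  jog [3.3  0.11 0.26] [-0.01 -0.08  0.2 ]
```

View pics/w5y.png

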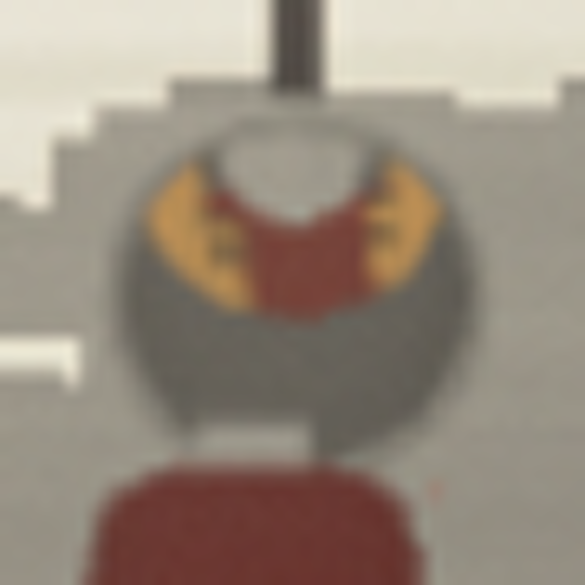

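```bash
python3 -c "
from h import *
w=load('w5');s,R,p=pose()
for y,x in((8,55),(8,50),(0,55),(9,37.5)):
  print(y,x,proj(w,p+R@np.array([x,y,0])*1e-3,True))
for y in (0,1.7,11.5,-8): print('hole',y,proj(w,p+R@np.array([93,y,1.3])*1e-3,True))"
```

```text
8 55 [326.08046632 249.04893427]
8 50 [326.1276226  251.48745682]
0 55 [326.04896377 261.26543143]
9 37.5 [326.25902399 256.40660529]
hole 0 [327.55088363 244.08347197]
hole 1.7 [327.55901388 241.82451774]
hole 11.5 [327.60469376 228.65146739]
hole -8 [327.51187551 254.60355499]
```

jog_arm(targets=[[0.5, 0.16, 0.24, 0, 0, 0, 1], [1.5, 0.16, 0.24, 0, 0, 0, 1], [2.5, 0.16, 0.24, 0, 0, 0, 1], [3, 0.16, 0.24, 0, 0, 0, 1], [3, 0.16, 0.24, 0, 0, 0, 1]])

```text
t: 5.62
tool_pos: [0.5267, 0.0965, 0.1321]
orientation: [1.156, 1.246, -1.161]
force: [0.5, 0.6, -1.4]
opening: 0.0117
```

```bash
python3 -c "
from h import *
snap('wrist','w6');snap('scene','s6')
jog((.5268,.0962,.12),4)
i=cv2.imread('pics/w6.png');s=cv2.imread('pics/s6.png')
cv2.imwrite('pics/w6z.png',cv2.resize(i[200:290,280:370],None,fx=6.5,fy=6.5,interpolation=cv2.INTER_CUBIC))
cv2.imwrite('pics/s6z.png',cv2.resize(s[160:260,270:380],None,fx=5.5,fy=5.5,interpolation=cv2.INTER_CUBIC))"
```

```text
t 5.72 p [0.5273 0.0966 0.1331] yaw 3.99 F [-0.09  0.74 -2.19] T [-0.022 -0.017 -0.02 ] op 0.0118 q6 90.8
  jog [ 1.31 -0.05  0.03] [-0.01 -0.09  0.19]
```

View pics/w6z.png

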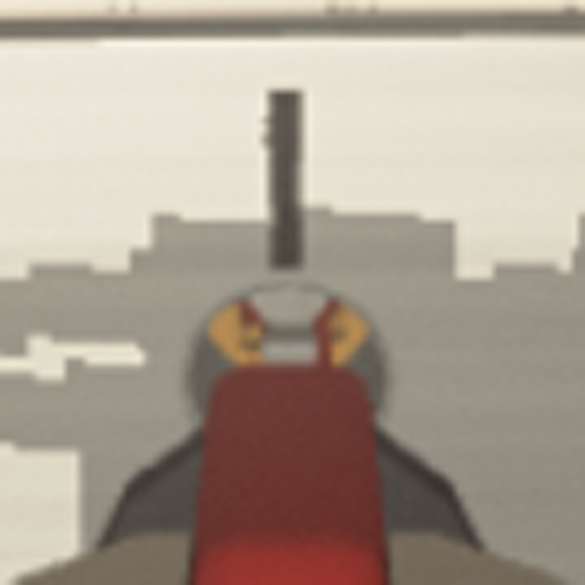

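View pics/s6z.png

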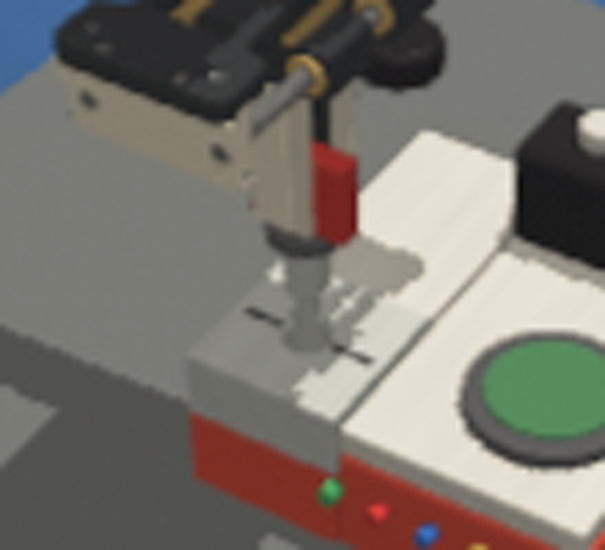

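The wrist view puts the lug bar (column 291) centred on the hole (288), to about 0.4 mm. The scene view also shows the tip over the hole. I go down gently.

jog_arm(targets=[[0.5, 0, 0, 0, 0, 0, 1], [1, 0, 0, 0, 0, 0, 1], [1.5, 0, 0, 0, 0, 0, 1], [1.5, 0, 0, 0, 0, 0, 1]])

```text
t: 6.22
tool_pos: [0.5268, 0.0965, 0.1173]
orientation: [1.156, 1.246, -1.16]
force: [-0.6, 0.2, -2.0]
opening: 0.0118
```

jog_arm(targets=[[0.3, 0, 0, 0, 0, 0, 1], [0.6, 0, 0, 0, 0, 0, 1], [0.6, 0, 0, 0, 0, 0, 1]])

```text
t: 6.6
tool_pos: [0.5265, 0.0965, 0.111]
orientation: [1.156, 1.246, -1.161]
force: [0.2, 0.5, -1.3]
opening: 0.0117
```

```bash
python3 -c "
from h import *
jog((.5268,.0962,.098),4)"
```

```text
t 6.6 p [0.5265 0.0965 0.111 ] yaw 4.0 F [ 0.23  0.45 -1.31] T [-0.055 -0.028 -0.036] op 0.0117 q6 90.8
  jog [1.3  0.03 0.04] [-0.   -0.08  0.29]
```

jog_arm(targets=[[0.25, 0, 0, 0, 0, 0, 1], [0.5, 0, 0, 0, 0, 0, 1], [0.6, 0, 0, 0, 0, 0, 1], [0.6, 0, 0, 0, 0, 0, 1]])

```text
t: 7.1
tool_pos: [0.5264, 0.0965, 0.1049]
orientation: [1.156, 1.246, -1.161]
force: [-0.7, 0.1, -1.2]
opening: 0.0118
```

jog_arm(targets=[[0.3, 0, 0, 0, 0, 0, 1], [0.5, 0, 0, 0, 0, 0, 1], [0.5, 0, 0, 0, 0, 0, 1]])

```text
t: 7.48
tool_pos: [0.5262, 0.0965, 0.0995]
orientation: [1.156, 1.247, -1.161]
force: [-0.7, -0.4, -1.7]
opening: 0.0118
```

```bash
python3 -c "
from h import *
jog((.5268,.0962,.098),4)"
```

```text
t 7.47 p [0.5262 0.0965 0.0995] yaw 3.99 F [-0.66 -0.43 -1.72] T [ 0.022  0.033 -0.03 ] op 0.0118 q6 90.8
  jog [0.15 0.06 0.03] [-0.01 -0.08  0.33]
```

No force; the body is in the bore at gap about 20.5 mm. I turn to the low end of the search range before touching down.

jog_arm(targets=[[0, 0, 0, 9, 0, 0, 1], [0, 0, 0, 18, 0, 0, 1], [0, 0, 0, 27, 0, 0, 1], [0, 0, 0, 35, 0, 0, 1], [0, 0, 0, 35, 0, 0, 1]])

```text
t: 8.1
tool_pos: [0.5262, 0.0965, 0.0996]
orientation: [1.592, 0.907, -1.6]
force: [-0.3, -0.2, -1.7]
opening: 0.0119
```

jog_arm(targets=[[0.2, 0, 0, 0, 0, 0, 1], [0.4, 0, 0, 0, 0, 0, 1], [0.4, 0, 0, 0, 0, 0, 1]])

```text
t: 8.48
tool_pos: [0.5259, 0.0965, 0.0952]
orientation: [1.591, 0.908, -1.6]
force: [0.7, 1.2, -1.6]
opening: 0.0116
```

```bash
python3 -c "
from h import *
jog((.5262,.0965,.0945),-31)"
```

```text
t 8.47 p [0.5259 0.0965 0.0952] yaw -30.9 F [ 0.72  1.17 -1.62] T [ 0.024 -0.007 -0.032] op 0.0116 q6 125.7
  jog [ 0.07  0.02 -0.02] [0.1  0.14 0.35]
```

jog_arm(targets=[[0.05, 0, 0, 0, 0, 0, 1], [0.1, 0, 0, 0, 0, 0, 1], [0.1, 0, 0, 0, 0, 0, 1]])

```text
t: 8.85
tool_pos: [0.5261, 0.0965, 0.0945]
orientation: [1.591, 0.908, -1.6]
force: [-0.8, 0.6, 0.8]
opening: 0.0122
```

```bash
python3 -c "
from h import *
jog((.5262,.0965,.0925),-31)"
```

```text
t 8.85 p [0.5261 0.0965 0.0945] yaw -30.9 F [-0.83  0.58  0.76] T [ 0.022  0.188 -0.011] op 0.0122 q6 125.7
  jog [ 0.2   0.01 -0.  ] [0.1  0.13 0.33]
```

Touched the insert at z 0.0945 (gap 15.5 mm) with about 2.5 N. I search by turning the yaw upward in small steps with a light lean.

jog_arm(targets=[[0.1, 0, 0, -5, 0, 0, 1], [0.1, 0, 0, -8, 0, 0, 1], [0.1, 0, 0, -8, 0, 0, 1]])

```text
t: 9.22
tool_pos: [0.5265, 0.0965, 0.0941]
orientation: [1.495, 0.997, -1.502]
force: [-2.0, -1.8, 3.1]
opening: 0.0118
```

jog_arm(targets=[[0.1, 0, 0, -5, 0, 0, 1], [0.1, 0, 0, -8, 0, 0, 1], [0.1, 0, 0, -8, 0, 0, 1]])

```text
t: 9.6
tool_pos: [0.5268, 0.0964, 0.0934]
orientation: [1.398, 1.077, -1.403]
force: [-1.4, -0.4, 3.1]
opening: 0.0117
```

```bash
python3 -c "
from h import *
jog((.5262,.0965,.0925),-31)"
```

```text
t 9.6 p [0.5268 0.0964 0.0934] yaw -15.0 F [-1.37 -0.35  3.07] T [-0.041  0.158 -0.022] op 0.0117 q6 109.8
  jog [ 0.09 -0.06  0.01] [16.    0.05  0.26]
```

jog_arm(targets=[[0.05, 0, 0, -5, 0, 0, 1], [0.05, 0, 0, -8, 0, 0, 1], [0.05, 0, 0, -8, 0, 0, 1]])

```text
t: 9.98
tool_pos: [0.5262, 0.0965, 0.0925]
orientation: [1.298, 1.153, -1.304]
force: [-1.6, 0.5, 0.1]
opening: 0.0119
```

jog_arm(targets=[[0.05, 0, 0, -5, 0, 0, 1], [0.05, 0, 0, -8, 0, 0, 1], [0.05, 0, 0, -8, 0, 0, 1]])

```text
t: 10.35
tool_pos: [0.5262, 0.0965, 0.0918]
orientation: [1.198, 1.22, -1.203]
force: [-0.7, -0.1, -0.6]
opening: 0.0116
```

```bash
python3 -c "
from h import *
jog((.5262,.0965,.0925),-31)"
```

```text
t 10.35 p [0.5262 0.0965 0.0918] yaw 0.75 F [-0.67 -0.13 -0.6 ] T [0.033 0.132 0.04 ] op 0.0116 q6 94.1
  jog [-0.07  0.   -0.  ] [3.175e+01 3.000e-02 3.400e-01]
```

The force fell away and z reached 0.0918, so it appears to have dropped. I push a little and look for either the spring (3 N) or a hard stop.

jog_arm(targets=[[0.15, 0, 0, 0, 0, 0, 1], [0.3, 0, 0, 0, 0, 0, 1], [0.3, 0, 0, 0, 0, 0, 1]])

```text
t: 10.72
tool_pos: [0.5262, 0.0966, 0.0888]
orientation: [1.198, 1.22, -1.204]
force: [-1.6, -0.5, 2.4]
opening: 0.0117
```

```bash
python3 -c "
from h import *
jog((.5262,.0965,.0925),-31)"
```

```text
t 10.72 p [0.5262 0.0966 0.0888] yaw 0.71 F [-1.65 -0.55  2.45] T [-0.009  0.243 -0.016] op 0.0117 q6 94.1
  jog [-0.37 -0.    0.01] [3.171e+01 2.000e-02 3.400e-01]
```

4 N after 3 mm of travel, so that is the spring: the lugs are through. The slot is at yaw of about -1 ± 4°. I push down fully.

jog_arm(targets=[[0.25, 0, 0, 0, 0, 0, 1], [0.5, 0, 0, 0, 0, 0, 1], [0.75, 0, 0, 0, 0, 0, 1], [0.9, 0, 0, 0, 0, 0, 1], [0.9, 0, 0, 0, 0, 0, 1]])

```text
t: 11.35
tool_pos: [0.5263, 0.0966, 0.0799]
orientation: [1.198, 1.22, -1.204]
force: [-2.1, -0.4, 6.3]
opening: 0.0119
```

```bash
python3 -c "
from h import *
jog((.5262,.0965,.0785),0)"
```

```text
t 11.35 p [0.5263 0.0966 0.0799] yaw 0.71 F [-2.08 -0.36  6.33] T [-0.044  0.617  0.026] op 0.0119 q6 94.1
  jog [ 0.14 -0.01  0.01] [ 0.71 -0.06  0.32]
```

jog_arm(targets=[[0.1, 0, 0, 0, 0, 0, 1], [0.2, 0, 0, 0, 0, 0, 1], [0.2, 0, 0, 0, 0, 0, 1]])

```text
t: 11.72
tool_pos: [0.5264, 0.0966, 0.0788]
orientation: [1.198, 1.22, -1.203]
force: [-5.9, -1.0, 11.6]
opening: 0.0118
```

```bash
python3 -c "
from h import *
jog((.5262,.0965,.0785),0)"
```

```text
t 11.72 p [0.5264 0.0966 0.0788] yaw 0.71 F [-5.93 -1.01 11.64] T [-0.157  1.28   0.003] op 0.0118 q6 94.1
  jog [ 0.03 -0.02  0.  ] [ 0.71 -0.06  0.31]
```

Net 13 N: collar on the flange. Now the quarter turn, held down.

jog_arm(targets=[[0.08, 0, 0, -9, 0, 0, 1], [0.08, 0, 0, -18, 0, 0, 1], [0.08, 0, 0, -27, 0, 0, 1], [0.08, 0, 0, -36, 0, 0, 1], [0.08, 0, 0, -45, 0, 0, 1]])

```text
t: 12.35
tool_pos: [0.5272, 0.0965, 0.0788]
orientation: [0.6, 1.49, -0.601]
force: [-1.8, -1.3, 7.8]
opening: 0.012
```

```bash
python3 -c "
from h import *
jog((.5262,.0965,.0785),89)"
```

```text
t 12.35 p [0.5272 0.0965 0.0788] yaw 46.0 F [-1.78 -1.32  7.78] T [-0.252  0.312 -0.02 ] op 0.012 q6 48.8
  jog [ 0.03 -0.07 -0.08] [-4.3e+01 -2.1e-01  3.0e-02]
```

jog_arm(targets=[[0.1, 0, 0, -9, 0, 0, 1], [0.1, 0, 0, -18, 0, 0, 1], [0.1, 0, 0, -27, 0, 0, 1], [0.1, 0, 0, -36, 0, 0, 1], [0.1, 0, 0, -43, 0, 0, 1]])

```text
t: 12.98
tool_pos: [0.5274, 0.096, 0.0788]
orientation: [0.01, 1.574, -0.01]
force: [-6.0, -2.3, 12.4]
opening: 0.0117
```

jog_arm(targets=[[0.05, 0, 0, 0, 0, 0, 1]])

```text
t: 13.1
tool_pos: [0.5275, 0.096, 0.0788]
orientation: [0.009, 1.574, -0.009]
force: [-4.3, 0.8, 6.6]
opening: 0.0117
```

```bash
python3 -c "
from h import *
jog((.5262,.0965,.0845),89)"
```

```text
t 13.1 p [0.5275 0.096  0.0788] yaw 89.35 F [-4.35  0.8   6.61] T [-0.046  0.784 -0.013] op 0.0117 q6 5.5
  jog [-0.57  0.05 -0.13] [ 0.35 -0.17 -0.01]
```

jog_arm(targets=[[-0.15, 0, 0, 0, 0, 0, 1], [-0.3, 0, 0, 0, 0, 0, 1], [-0.45, 0, 0, 0, 0, 0, 1], [-0.55, 0, 0, 0, 0, 0, 1], [-0.55, 0, 0, 0, 0, 0, 1]])

```text
t: 13.72
tool_pos: [0.5275, 0.096, 0.0844]
orientation: [0.009, 1.574, -0.009]
force: [-2.1, -0.0, 4.9]
opening: 0.0118
```

```bash
python3 -c "
from h import *
jog((.5262,.0965,.0845),89)"
```

```text
t 13.72 p [0.5275 0.096  0.0844] yaw 89.35 F [-2.06 -0.01  4.91] T [-0.142  0.472 -0.024] op 0.0118 q6 5.5
  jog [-0.01  0.05 -0.13] [ 0.35 -0.18 -0.01]
```

jog_arm(targets=[[-0.08, 0, 0, 0, 0, 0, 1], [-0.12, 0, 0, 0, 0, 0, 1], [-0.12, 0, 0, 0, 0, 0, 1]])

```text
t: 14.1
tool_pos: [0.5273, 0.096, 0.085]
orientation: [0.009, 1.574, -0.009]
force: [0.1, -0.3, -4.3]
opening: 0.0121
```

Pulling up meets the notch: -4.3 N against a free value of -1.6 N, at gap about 6 mm. It is locked, so I ease off and let go.

jog_arm(targets=[[0.04, 0, 0, 0, 0, 0, 1], [0.04, 0, 0, 0, 0, 0, 0.7], [0.04, 0, 0, 0, 0, 0, 0.6], [0.04, 0, 0, 0, 0, 0, 0.6], [0.04, 0, 0, 0, 0, 0, 0.6]])

```text
t: 14.72
tool_pos: [0.5274, 0.096, 0.0847]
orientation: [0.009, 1.574, -0.009]
force: [-0.3, 0.6, -0.1]
opening: 0.037
```

jog_arm(targets=[[-1, 0, 0, 0, 0, 0, 0.6], [-3.5, 0, 0, 0, 0, 0, 0.6], [-7, 0, 0, 0, 0, 0, 0.6], [-10, 0, 0, 0, 0, 0, 0.6], [-10, 0, 0, 0, 0, 0, 0.6]])

```text
t: 15.35
tool_pos: [0.5299, 0.0961, 0.1886]
orientation: [0.009, 1.568, -0.008]
force: [0.3, -0.2, 0.2]
opening: 0.0372
```

```bash
python3 -c "
from h import *
snap('wrist','w7');snap('scene','s7')
jog((.5262,.0965,.0845),89)
s=cv2.imread('pics/s7.png')
cv2.imwrite('pics/s7z.png',cv2.resize(s[160:260,270:380],None,fx=5.5,fy=5.5,interpolation=cv2.INTER_CUBIC))"
```

```text
t 15.45 p [0.5278 0.0959 0.1847] yaw 89.35 F [-0.25  0.54 -0.46] T [-0.06  -0.13  -0.012] op 0.0372 q6 5.5
  jog [10.02  0.05 -0.13] [ 0.35 -0.16 -0.01]
```

View pics/w7.png

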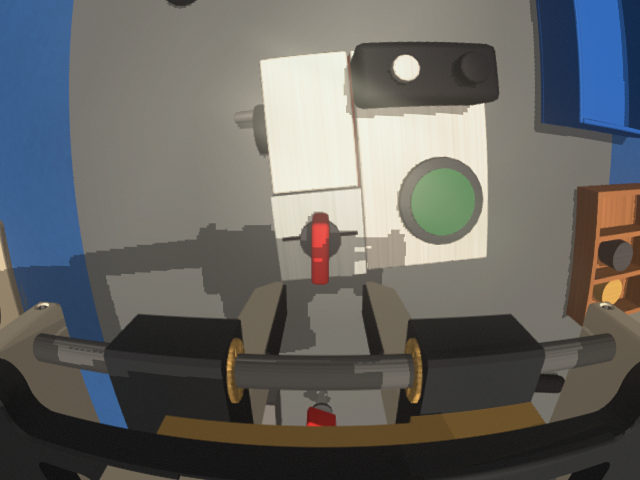

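View pics/s7z.png

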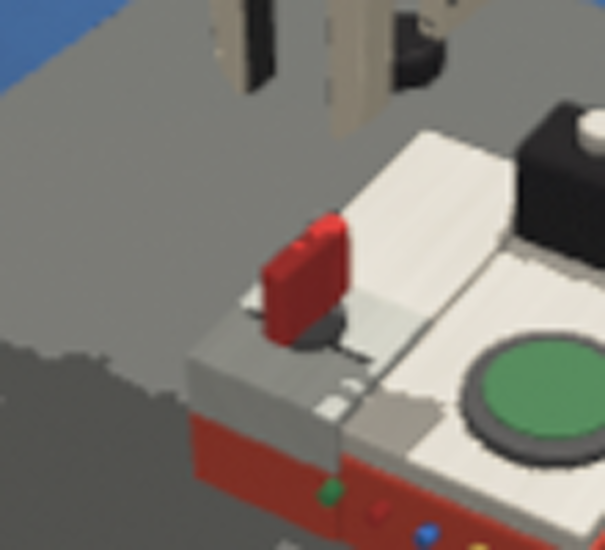

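The wrist view shows the wing across the marks at about (320,250). The scene view shows it upright with the collar close over the flange. I check the height from two views.

```bash
python3 -c "
from h import *
i=cv2.imread('pics/w7.png');s=cv2.imread('pics/s7.png')
a=cv2.resize(i[200:300,280:360],None,fx=5,fy=5,interpolation=cv2.INTER_CUBIC)
b=cv2.resize(s[190:240,310:350],None,fx=10,fy=10,interpolation=cv2.INTER_CUBIC)
cv2.imwrite('pics/w7z.png',np.hstack([a,b]))"
```

```text
(no output)
```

View pics/w7z.png

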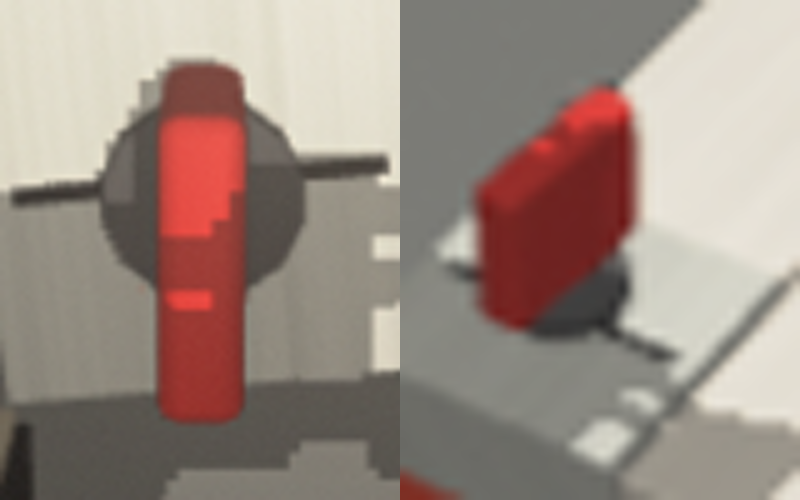

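```bash
python3 -c "
from h import *
print(tri(ray(load('w7'),(320,253.2),True),ray(load('s7'),(324.8,204.1))))
w=load('w7');a,b=[onz(ray(w,p,True),.119) for p in((320+.3,222.6),(319.8,284))];print(a,b,np.linalg.norm(a-b))"
```

```text
(array([0.52630336, 0.09735022, 0.11656013]), [1.0, 1.0])
[0.52764505 0.11954397 0.119     ] [0.52668211 0.07650762 0.119     ] 0.043047122310571985
```

```bash
python3 -c "
from h import *
jog((.5262,.0965,.0845),89)
print(ticket.close_job())"
```

```text
t 15.45 p [0.5278 0.0959 0.1847] yaw 89.35 F [-0.25  0.54 -0.46] T [-0.06  -0.13  -0.012] op 0.0372 q6 5.5
  jog [10.02  0.05 -0.13] [ 0.35 -0.16 -0.01]
the job is handed in; nothing more can be done
None
```

The lock pin is through the flange hole and appears locked in its notch. I handed the job in at 15.45 s of the 72 s allowed. The hand-in reports no verdict.

- **What I did:** I gripped the pin by its wing and lowered it into the bore without force. I leaned on it lightly while turning until it dropped through the key slot, found between yaw -15° and -7°. I pushed it down until the collar met the flange (about 13 N), turned it about 89°, let it rise, let go and moved 100 mm up.
- **Lock checks that agree:** The spring still pushed up at gap of about 5.6 mm, which is past the 3 mm where an unlocked pin would stop. A small pull was then resisted at about 6 mm, reading -4.3 N against -1.6 N when free. The pictures show the pin upright, across the marks and clear of the fingers.
- **Check that disagrees slightly:** Two views put the top of the wing at 116.6 mm, where a locked pin should show 119 mm. The same method read about 3 mm low on the parked pin, so I trusted the force checks instead.
- **Not checked:** I did not measure the loose things again afterwards. The path stayed away from them.

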